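# Set a pottery pointer gauge to a clay cup and lock it with its cam lever

### The job

Set the pointer gauge to the soft clay cup on the banding wheel: slide the rod in until the rubber tip rests lightly but definitely against the cup's wall, then flip the cam lever right over, past its dead centre and fully down, so that the rod is locked there still touching the cup. Be gentle: do not press hard enough to dent the clay, touch the cup with nothing but the rod's tip, do not force the lever, and leave the other things on the table where they are.

Things in the scene. Friction and masses are not known exactly. Their poses are not given: they have to be found in the camera images.
- gauge: Pointer gauge, fixed to the table: dark base plate 130 x 110 x 16 mm, steel post, aluminium clamp head 40 mm (x) by 44 mm (y), 108 to 176 mm above the table. Origin: centre of the base's underside, on the table. z up; the rod lies along its y axis, 135 mm above the table, straight over the origin: tip and cup to its -y, knob at its +y end.
- rod: Straight steel rod 10 mm thick, about 315 mm long, lying level through the clamp head, with a round rubber tip (14 mm) at its -y end and a round black knob (24 mm across, 18 mm long) at its +y end. Origin on the rod's axis; its axes are parallel to the gauge's.
- rod_slide (a joint): How far the rod has been pushed in towards the cup (to the gauge's -y), in m: 0 fully out, 0.115 fully in; it starts between 0 and 0.03. While the lever is open the rod slides with a steady drag of about 3 N and stays where it is left; with the lever closed it is locked.
- knob_centre (a point): Centre of the rod's knob, 135 mm above the table; the knob's flat end face, to push on, is 9 mm further along the gauge's +y. Axes parallel to the gauge's.
- rod_tip (a point): Foremost point of the rod's rubber tip, where it meets the cup. It starts 20 to 105 mm short of the cup's wall.
- cup: Cup of soft grey-brown clay, 88 mm high, stuck by its damp foot to the head of the wheel, 75 mm above the table. Origin: middle of its underside. Built by hand and out of round: the wall stands 38 to 47 mm from the middle depending on the direction, so where the tip meets it has to be felt. The clay dents if the tip presses it with more than 12 N.
- wheel: Banding wheel (small turntable), standing fast: dark head 200 mm across, 75 mm high, pale foot. It stands beyond the -y side of the gauge, so that the rod points at the cup's middle to within 3 mm. Origin: centre of its underside.
- lever_angle (a joint): Angle of the cam lever in rad: 0 fully open (upright, leaning 13 degrees towards the cup), 1.8 fully closed against a stop (lying level over the rod, pointing to the knob). It starts between 0 and 0.25. Resistance at its end grows to about 8 N near 1.05 rad and vanishes at dead centre, 1.6 rad; just past that it goes to the stop by itself and stays; before that it springs back when let go.
- cam_lever: The aluminium cam lever on top of the clamp head: a flat finger 16 mm wide (along the gauge's x), 7 mm thick, reaching 86 mm from its pin. Origin on the pin. Its pushing face looks towards the cup when open and up when closed, and lies 13.5 mm off the line through the pin. Forced with more than 30 N it breaks.
- cam_pin (a point): Middle of the pin on which the cam lever turns, 165 mm above the table, straight over the gauge's origin; the pin lies along the gauge's x axis. Axes parallel to the gauge's.
- lever_end (a point): Point on the lever's pushing face, 74 mm along the lever from the pin and 13.5 mm off the pin's line, 12 mm short of the lever's end. Closed, it lies 74 mm from the pin to the gauge's +y and 178.5 mm above the table; fully open, 30 mm from the pin to the gauge's -y and 234 mm above the table.
- wood_knife: Bystander: flat wooden modelling knife, 145 mm long, lying beside the gauge's base.
- loop_tool: Bystander: loop trimming tool with a wooden handle, 150 mm long.
- needle_tool: Bystander: needle tool with a dark wooden handle, 135 mm long, lying beside the gauge's base.
- water_bowl: Bystander: small pink bowl, 116 mm across, 50 mm high.
- slip_jar: Bystander: clear jar with a white lid, 68 mm across, 85 mm high.
- rolling_pin: Bystander: wooden rolling pin, 48 mm thick, 340 mm long.
- wood_rib: Bystander: flat wooden rib, 127 x 42 x 6 mm.
Things that resemble listed ones, but are neither listed nor needed, are in the scene too. Leave any red look-alike of the wheel alone.

How it is judged:
By the outcome, as a careful person would: the job done as asked, in the order asked, and still so for the second after the job is handed in, with the robot touching nothing.
It also fails if it takes over 61 s, if anything falls off the work surface, if the arm or the gripper's body presses on something with over 40 N, if the wrist force passes 120 N, or if a joint passes its speed limit or range.

### The arm

A 6-joint arm with a two-finger parallel gripper is mounted at the origin on the work surface. World frame = base frame: x ahead of the robot, y to its left, z up, the work surface at z = 0. Lengths are in m, angles in rad, forces in N, time in s.
With the tool pointing down it reaches from about 0.375 to 0.9 m from the base axis. Payload 3.1 kg.
Tool frame: the origin (TCP) lies at the very end of the fingers, on their centre line; the grasp point (between the pads) lies 19 mm behind it (manip.grasp_offset is the distance from the TCP to the grasp point, in m); x points along the fingers, z is the direction in which the jaws open and shut, and the axes are right-handed (so a half turn about x gives the same grasp; the last joint's range is limited). The gripper opens to 85 mm and grips with 20 to 120 N. Pads are 22 mm wide; open, the fingers measure 114 mm over their backs; the gripper's body (76 mm by 85 mm) begins 54 mm behind the grasp point. The pads swing forward as they close: fully open they stand 13 mm farther back than shut.
Start: joints at [-1.349, 0.527, 1.433, -0, 1.181, -0.178], TCP at [0.244, -0.575, 0.231] pointing down, gripper open.
Joint ranges: [-3.08, 3.08], [-0.75, 2.2], [0.22, 2.44], [-1.43, 4.57], [0, 2.65], [-2.85, 2.85]. Speed limits (rad/s): [2.79, 2.79, 3.14, 3.14, 3.14, 3.14].

### API

Orientations are given as a unit quaternion [x, y, z, w].
In Python, from station import manip gives the robot as it stands.
- The arm moves only by the tool send_rows, never from a script. Its argument "steps" is a list that holds one entry, the list of rows, each a list of 5 numbers: the closure, from 0 (fully open) to 1 (shut), then the shift along the world's x, y, z in m, then the turn about the world's z in rad. A call has 1 to 8 rows; each row is the pose to reach, as a shift and turn from the pose commanded when the call began; what a row does not reach only later rows make up. A row lasts 1/8 s, in which the tool goes at most 62.5 mm and 10.7 degrees, less where a joint would pass 70% of its speed; a pose out of reach is approached as far as the arm can. A call with a gripper value outside its range is refused whole. The fingers move at their own pace and stop on an object; "grip_force" is the grip in N (left out, the last holds). Time passes only in rows, so rows that repeat a pose let the fingers close. It gives the time, the measured TCP pose, the force and the opening at its end, in the units of the state.
- manip.sense(): the state, without advancing time (a new reading comes with each control period).
- manip.snapshot(name): name is "side" or "top" or "wrist"; returns the picture (480x640x3 uint8, red, green, blue); there is no depth.
- manip.camera_params(name): a dict with "fx", "fy", "cx", "cy" (pixels), "T" (4x4, takes a point from camera to world coordinates); the wrist camera has in their place "tool_from_camera" (4x4, takes a point from camera to tool coordinates, whose origin is the TCP and whose axes are the tool frame's). Camera axes: x right, y down, z forward; pixel columns grow to the right and rows downward; lengths in m; the calibration is good to about 2 mm. A picture is of the moment at which its call begins: read the wrist's pose just before it. camera_params takes no time and is no camera call.
- manip.sign_off(): hands the job in, once; it reports no verdict.
The state is a dict: "t": time; "q": joint angles; "qd": joint speeds; "tau": joint torques, N m; "tcp_pos": TCP position; "tool_rot": TCP orientation; "force": force on the tool from outside, world axes, zero at the start; "ft_torque": the same for the moment, N m; "finger_gap": opening from 0.0 (shut) to 1.0 (fully open).
Only numpy, scipy, OpenCV 4.12 (cv2) and the standard library are available. Lean on these libraries where they do the work, as an engineer would, in place of code of your own. Each camera call takes 0.05 s, during which the arm holds its last target.

## Working session

There is one attempt and no reset: what is moved stays moved. The work goes in short steps, Python scripts to look and compute and a tool call to move; the robot and the scene stay as the last step left them, time stands still between calls to the robot, and variables do not carry over. Pictures are saved under pics/ and viewed, and the job is handed in when it is done.

Besides the shell and the picture viewer there is one more tool, called by a JSON object that holds its "method" and its "body". send_rows: Moves the arm, as the interface text tells. Its arguments: {"type":"object","properties":{"steps":{"type":"array","items":{"type":"array","items":{"type":"array","items":{"type":"number"}}}},"grip_force":{"type":"number"}},"required":["steps"]}

```bash
mkdir -p pics; python3 - <<'E'
from station import manip
import cv2,numpy as np
for n in ["side","top","wrist"]:
    s=manip.sense(); im=manip.snapshot(n); cv2.imwrite(f"pics/{n}0.png",im[:,:,::-1]); p=manip.camera_params(n); print(n,{k:np.round(v,4).tolist() for k,v in p.items()})
print(s)
E
ls
```

```text
side {'fx': 612.2429, 'fy': 612.2429, 'cx': 312.8129, 'cy': 237.0333, 'T': [[-0.9966, -0.0604, 0.0555, 0.3787], [-0.0819, 0.7673, -0.636, 1.0024], [-0.0042, -0.6384, -0.7697, 1.4162], [0.0, 0.0, 0.0, 1.0]]}
top {'fx': 472.4252, 'fy': 472.4252, 'cx': 327.2765, 'cy': 236.1905, 'T': [[0.0212, -0.9939, 0.1081, 0.3332], [-0.9994, -0.0242, -0.0265, -0.0019], [0.0289, -0.1074, -0.9938, 1.4577], [0.0, 0.0, 0.0, 1.0]]}
wrist {'fx': 353.8882, 'fy': 353.8882, 'cx': 316.6307, 'cy': 239.913, 'tool_from_camera': [[-0.0002, -0.2931, 0.9561, -0.143], [-0.0006, -0.9561, -0.2931, 0.0746], [1.0, -0.0006, 0.0, 0.0006], [0.0, 0.0, 0.0, 1.0]]}
{'t': 0.1, 'q': array([-1.34847722e+00,  5.28372621e-01,  1.43377711e+00,  4.02580875e-05,
        1.18138338e+00, -1.78495062e-01]), 'qd': array([-4.74747497e-04, -7.07726183e-04, -2.36666240e-03,  2.47211181e-03,
        4.30781374e-05, -3.31430297e-04]), 'tau': array([-3.12897100e-04, -4.43305492e+01, -1.78586823e+01, -2.44161974e-04,
        3.88031738e-03,  1.67609653e-05]), 'tcp_pos': array([ 0.24375257, -0.57481598,  0.23043089]), 'tool_rot': array([ 0.39094688,  0.59001021, -0.38997913,  0.58903716]), 'force': array([-0.34766852, -0.10988738, -0.16787505]), 'ft_torque': array([-0.02708291, -0.00151425,  0.02655189]), 'finger_gap': 1.0040884108448642}
pics
```

View pics/side0.png

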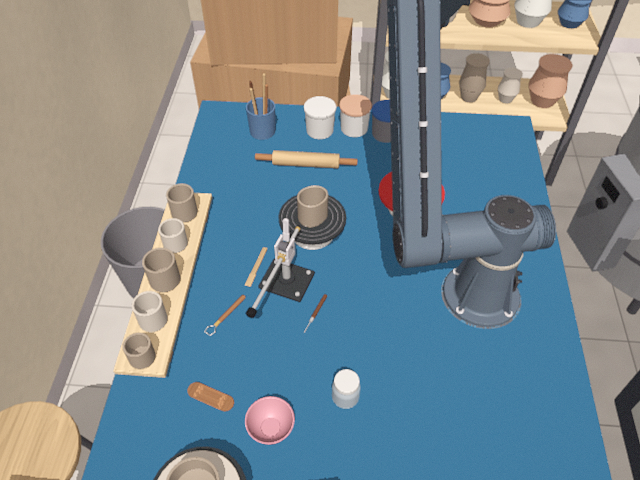

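View pics/top0.png

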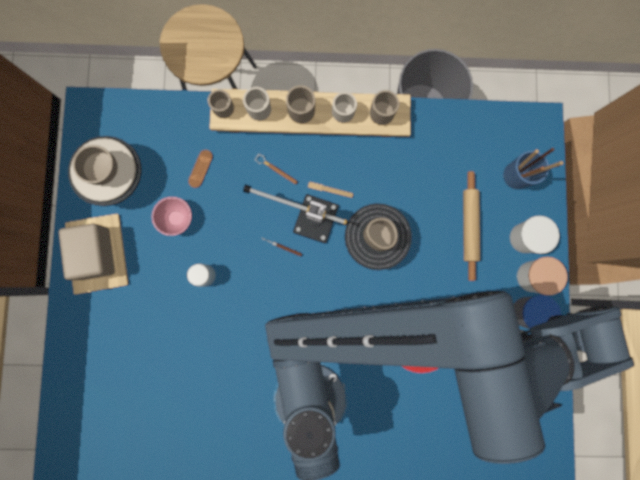

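View pics/wrist0.png

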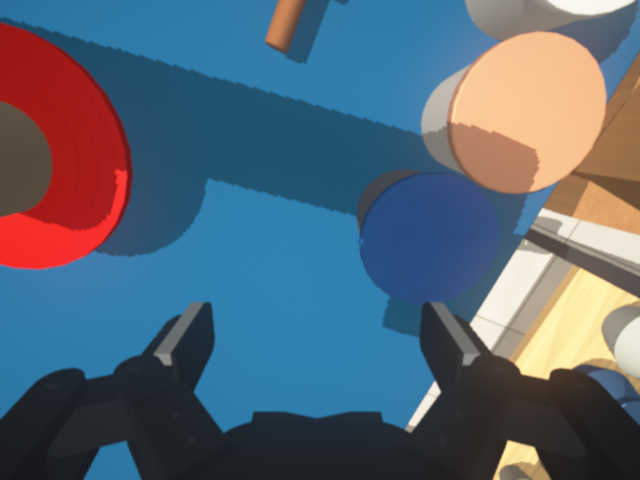

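Gauge base is at about side (288,280) / top (316,220), knob at side (252,313) / top (247,189), and cup at side (313,205) / top (380,235). I'll zoom in for precision.

```bash
python3 - <<'E'
import cv2
a=cv2.imread('pics/side0.png')[170:340,220:360]; b=cv2.imread('pics/top0.png')[160:290,230:420]
cv2.imwrite('pics/sc.png',cv2.resize(a,None,fx=3.5,fy=3.5,interpolation=cv2.INTER_CUBIC))
cv2.imwrite('pics/tc.png',cv2.resize(b,None,fx=4,fy=4,interpolation=cv2.INTER_CUBIC))
E
```

```text
(no output)
```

View pics/sc.png

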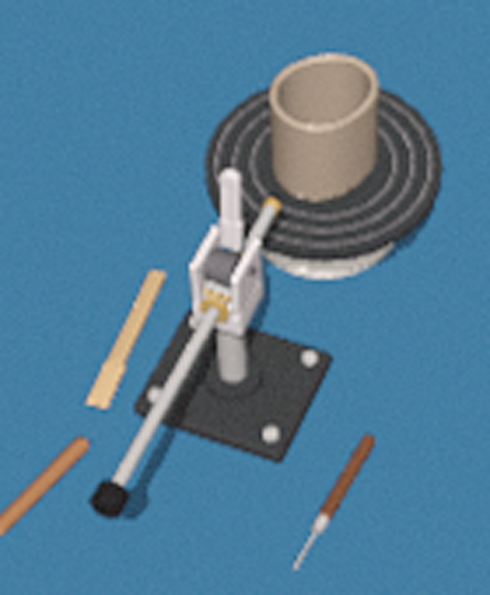

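View pics/tc.png

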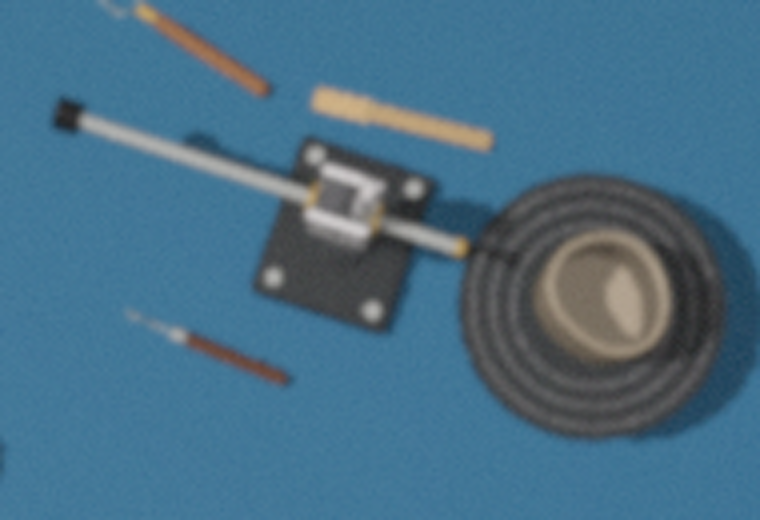

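```bash
cat > h.py <<'E'
from station import manip
import numpy as np
def ray(n,u,v,T=None):
    p=manip.camera_params(n); T=p['T'] if T is None else T; T=np.array(T)
    d=T[:3,:3]@np.array([(u-p['cx'])/p['fx'],(v-p['cy'])/p['fy'],1]); return T[:3,3],d/np.linalg.norm(d)
def onz(n,u,v,z):
    o,d=ray(n,u,v); return o+d*(z-o[2])/d[2]
def tri(r):
    A=sum(np.eye(3)-np.outer(d,d) for o,d in r); b=sum((np.eye(3)-np.outer(d,d))@o for o,d in r); return np.linalg.solve(A,b)
E
python3 - <<'E'
from h import *
np.set_printoptions(precision=4,suppress=True)
t=lambda x,y:("top",230+x/4,160+y/4); s=lambda x,y:("side",220+x/3.5,170+y/3.5)
for nm,a,b,z in [("knob",t(68,115),s(110,498),.135),("tip",t(461,247),s(273,204),.135),("head/wheel",t(592,306),s(323,170),.075)]:
    print(nm,tri([ray(*a),ray(*b)]),onz(*a,z),onz(*b,z))
c=[onz(*t(*q),.016) for q in [(303,138),(438,182),(388,330),(255,288)]]; print("base",np.mean(c,0),c)
c2=[onz(*s(*q),.016) for q in [(188,313),(330,355),(282,462),(135,408)]]; print("base",np.mean(c2,0),c2)
E
```

```text
knob [0.6051 0.1938 0.1319] [0.6066 0.1933 0.135 ] [0.6024 0.1961 0.135 ]
tip [ 0.5172 -0.0871  0.1321] [ 0.5193 -0.0871  0.135 ] [ 0.5143 -0.0843  0.135 ]
head/wheel [ 0.4861 -0.1907  0.058 ] [ 0.4862 -0.1886  0.075 ] [ 0.4827 -0.1755  0.075 ]
base [ 0.5438 -0.006   0.016 ] [array([0.6181, 0.0292, 0.016 ]), array([ 0.5864, -0.076 ,  0.016 ]), array([ 0.4704, -0.0398,  0.016 ]), array([0.5003, 0.0629, 0.016 ])]
base [0.54   0.0058 0.016 ] [array([ 0.5852, -0.0621,  0.016 ]), array([ 0.4651, -0.0285,  0.016 ]), array([0.4941, 0.0778, 0.016 ]), array([0.6156, 0.0359, 0.016 ])]
```

```bash
python3 - <<'E'
from h import *
from scipy.spatial.transform import Rotation as R
np.set_printoptions(precision=4,suppress=True)
s=manip.sense(); print(R.from_quat(s['tool_rot']).as_matrix(), s['tcp_pos'])
k=np.array([.605,.194]);t=np.array([.5172,-.0871]);u=(k-t)/np.linalg.norm(k-t);print(u,np.arctan2(u[1],u[0]))
E
```

```text
[[-0.0004  0.9207  0.3902]
 [ 0.0017  0.3902 -0.9207]
 [-1.      0.0003 -0.0017]] [ 0.2437 -0.5749  0.2305]
[0.2981 0.9545] 1.2680532564175975
```

{"method": "send_rows", "body": {"steps": [[[1, 0.01, 0.02, 0.055, 0], [1, 0.03, 0.06, 0.1, 0.1], [1, 0.05, 0.1, 0.14, 0.25], [1, 0.075, 0.14, 0.17, 0.4], [1, 0.1, 0.19, 0.18, 0.55], [1, 0.125, 0.24, 0.18, 0.7], [1, 0.15, 0.29, 0.18, 0.8], [1, 0.175, 0.34, 0.18, 0.867]]], "grip_force": 40}}

```text
t: 1.15
tcp_pos: [0.4193, -0.2336, 0.4112]
tool_rot: [0.106, 0.699, -0.106, 0.699]
force: [0.9, -0.1, -0.5]
finger_gap: -0.001
```

{"method": "send_rows", "body": {"steps": [[[1, 0.025, 0.05, 0, 0], [1, 0.05, 0.1, 0, 0], [1, 0.075, 0.15, 0, 0], [1, 0.1, 0.2, 0, 0], [1, 0.13, 0.25, 0, 0], [1, 0.155, 0.3, 0, 0], [1, 0.18, 0.35, 0, 0], [1, 0.2, 0.4, 0, 0]]]}}

```text
t: 2.15
tcp_pos: [0.6194, 0.1663, 0.4107]
tool_rot: [0.107, 0.699, -0.107, 0.699]
force: [0.7, 0.6, -0.1]
finger_gap: -0.002
```

{"method": "send_rows", "body": {"steps": [[[1, 0.005, 0.04, -0.03, 0], [1, 0.01, 0.08, -0.06, 0], [1, 0.01, 0.08, -0.06, 0]]]}}

```text
t: 2.52
tcp_pos: [0.6268, 0.2471, 0.3469]
tool_rot: [0.105, 0.702, -0.106, 0.696]
force: [0.4, -0.1, -0.3]
finger_gap: -0.002
```

```bash
python3 - <<'E'
from h import *
import cv2
s=manip.sense(); np.savez('w1.npz',p=s['tcp_pos'],q=s['tool_rot']); print(s['tcp_pos'],s['tool_rot'])
cv2.imwrite('pics/w1.png',manip.snapshot('wrist')[:,:,::-1])
E
```

```text
[0.62675583 0.24706172 0.34689917] [ 0.10450033  0.70195917 -0.10608591  0.69647597]
```

View pics/w1.png

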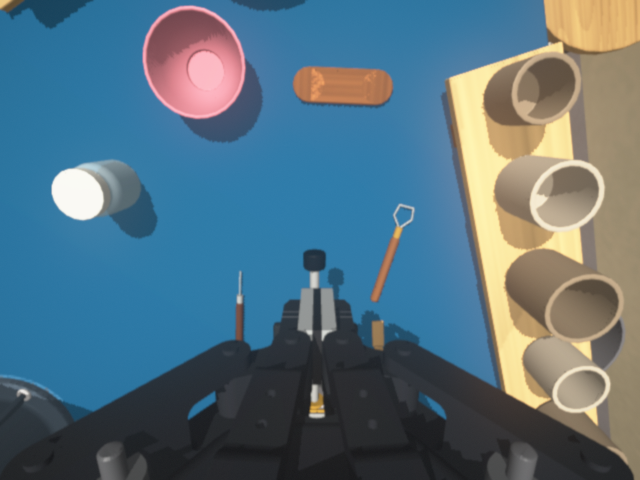

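Wrist view: knob at (314,260) with rod running down under the fingers to the brass collar at (317,405).

```bash
python3 - <<'E'
from h import *
from scipy.spatial.transform import Rotation as R
import cv2
np.set_printoptions(precision=4,suppress=True)
w=np.load('w1.npz'); T=np.eye(4);T[:3,:3]=R.from_quat(w['q']).as_matrix();T[:3,3]=w['p']
T=T@np.array(manip.camera_params('wrist')['tool_from_camera'])
def wz(u,v,z):
    o,d=ray('wrist',u,v,T); return o+d*(z-o[2])/d[2]
print(T[:3,3])
for q in [(314,260),(314,250),(314.5,280),(317,405),(315,310)]: print(q,wz(*q,.135))
im=cv2.imread('pics/w1.png'); cv2.imwrite('pics/w1c.png',cv2.resize(im[230:430,260:380],None,fx=3,fy=3))
# triangulate w/ others
t=("top",230+68/4,160+115/4); s=("side",220+110/3.5,170+498/3.5)
print(tri([ray(*t),ray(*s),ray('wrist',314,260,T)]))
E
```

```text
[0.6498 0.3182 0.4896]
(314, 260) [0.6058 0.1928 0.135 ]
(314, 250) [0.6091 0.2036 0.135 ]
(314.5, 280) [0.5994 0.1705 0.135 ]
(317, 405) [0.5529 0.0106 0.135 ]
(315, 310) [0.5891 0.1356 0.135 ]
[0.6052 0.1932 0.1323]
```

View pics/w1c.png

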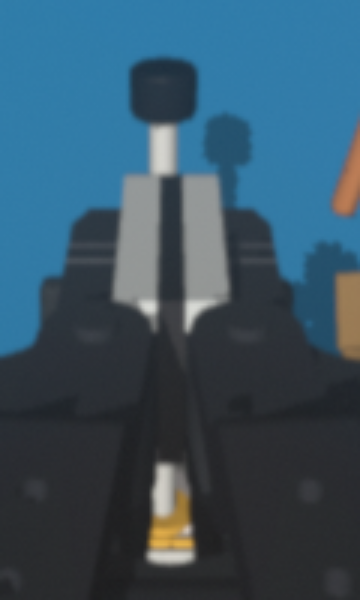

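{"method": "send_rows", "body": {"steps": [[[1, -0.005, -0.005, -0.055, 0], [1, -0.009, -0.01, -0.11, 0], [1, -0.009, -0.016, -0.16, 0], [1, -0.009, -0.016, -0.2, 0], [1, -0.009, -0.016, -0.22, 0], [1, -0.009, -0.016, -0.227, 0], [1, -0.009, -0.016, -0.227, 0]]]}}

```text
t: 3.45
tcp_pos: [0.6208, 0.2278, 0.1253]
tool_rot: [0.107, 0.698, -0.107, 0.7]
force: [-0.3, 0.9, -0.5]
finger_gap: 0.002
```

```bash
python3 - <<'E'
from h import *
import cv2
print(manip.sense())
im=manip.snapshot('side'); cv2.imwrite('pics/s2.png',cv2.resize(im[170:350,200:380,::-1],None,fx=3,fy=3))
im=manip.snapshot('wrist'); cv2.imwrite('pics/w2.png',im[:,:,::-1])
E
```

```text
{'t': 3.45, 'q': array([ 1.83161055e-01,  6.97963278e-01,  1.42525228e+00, -2.33233421e-04,
        1.01673628e+00,  4.87280591e-01]), 'qd': array([ 0.0086958 , -0.01671715, -0.01234986,  0.00019271,  0.00077532,
        0.00035675]), 'tau': array([-1.12542578e-01, -4.80820620e+01, -1.49392167e+01, -7.32008935e-03,
       -1.02332141e-02, -1.20727160e-03]), 'tcp_pos': array([0.62082222, 0.22782779, 0.12532585]), 'tool_rot': array([ 0.10719034,  0.69838302, -0.10694116,  0.69952483]), 'force': array([-0.31908747,  0.93767366, -0.48608176]), 'ft_torque': array([-0.01730286,  0.03185589,  0.0152897 ]), 'finger_gap': 0.002235011248461761}
```

View pics/s2.png

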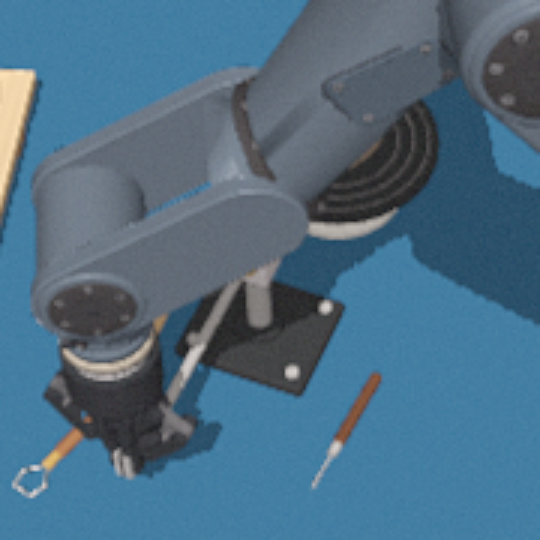

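View pics/w2.png

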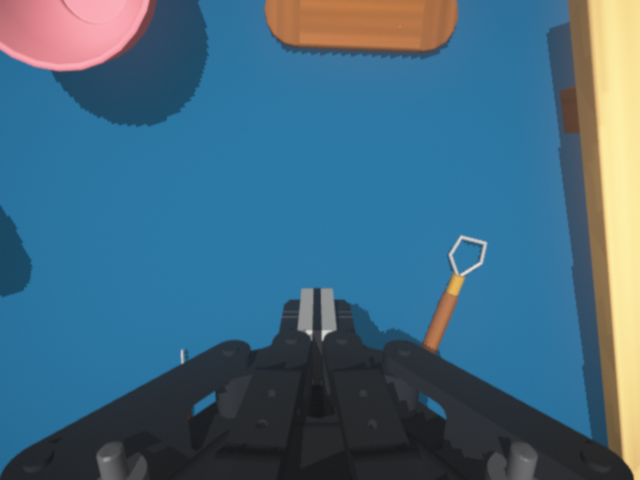

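{"method": "send_rows", "body": {"steps": [[[1, -0.006, -0.0055, -0.003, 0], [1, -0.0075, -0.0105, -0.003, 0], [1, -0.009, -0.015, -0.003, 0], [1, -0.0105, -0.02, -0.003, 0], [1, -0.012, -0.025, -0.003, 0], [1, -0.0135, -0.0295, -0.003, 0]]]}}

```text
t: 4.3
tcp_pos: [0.6064, 0.1992, 0.1216]
tool_rot: [0.107, 0.699, -0.106, 0.699]
force: [0.6, 2.5, 1.5]
finger_gap: 0.001
```

```bash
python3 - <<'E'
from h import *
import cv2
s=manip.sense();print(s['tcp_pos'],s['force'])
im=manip.snapshot('side'); cv2.imwrite('pics/s3.png',cv2.resize(im[170:350,200:380,::-1],None,fx=3,fy=3))
im=manip.snapshot('top'); cv2.imwrite('pics/t3.png',cv2.resize(im[140:300,220:440,::-1],None,fx=3,fy=3))
t=lambda x,y:("top",230+x/4,160+y/4); q=lambda x,y:("side",220+x/3.5,170+y/3.5)
print(tri([ray(*t(603,296)),ray(*q(324,93))]),onz(*t(603,296),.163),onz(*q(324,93),.163))
E
```

```text
[0.60640082 0.19919404 0.12157792] [0.59245598 2.45018618 1.53445749]
[ 0.4831901  -0.18480536  0.15860506] [ 0.48364469 -0.18424282  0.163     ] [ 0.48186687 -0.18050684  0.163     ]
```

View pics/s3.png

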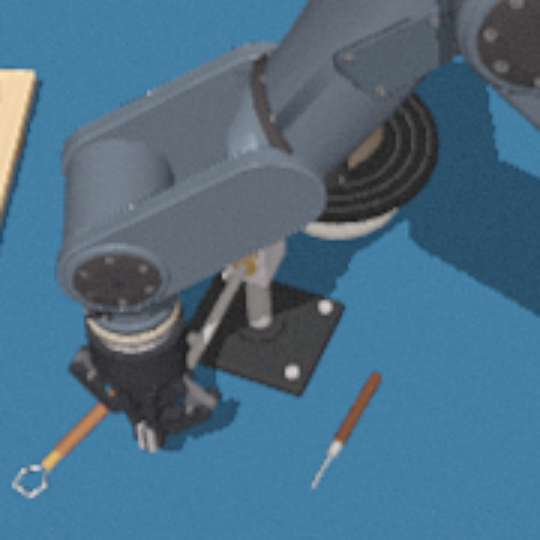

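View pics/t3.png

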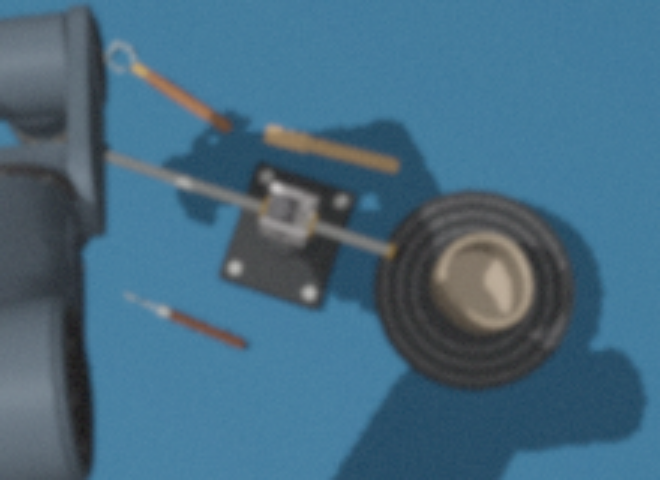

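{"method": "send_rows", "body": {"steps": [[[1, -0.0015, -0.005, 0, 0], [1, -0.003, -0.01, 0, 0], [1, -0.0045, -0.015, 0, 0], [1, -0.006, -0.02, 0, 0], [1, -0.0075, -0.0245, 0, 0], [1, -0.009, -0.0285, 0, 0], [1, -0.009, -0.0285, 0, 0]]]}}

```text
t: 5.28
tcp_pos: [0.5973, 0.1696, 0.1212]
tool_rot: [0.106, 0.699, -0.107, 0.699]
force: [-0.1, 0.6, 0.1]
finger_gap: -0.003
```

```bash
python3 - <<'E'
from h import *
import cv2
s=manip.sense();print(s['tcp_pos'],s['force'])
im=manip.snapshot('top'); cv2.imwrite('pics/t4.png',cv2.resize(im[180:280,280:420,::-1],None,fx=5,fy=5,interpolation=cv2.INTER_CUBIC))
E
```

```text
[0.59728866 0.16960358 0.12120287] [-0.08349545  0.55205905  0.13711188]
```

View pics/t4.png

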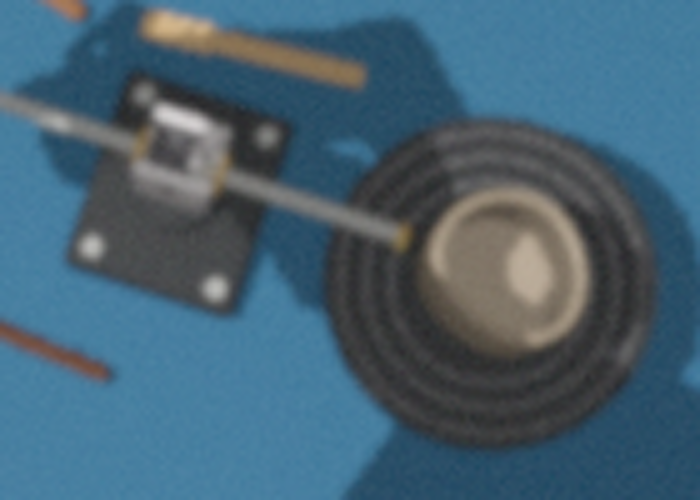

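{"method": "send_rows", "body": {"steps": [[[1, -0.0003, -0.001, 0, 0], [1, -0.0006, -0.002, 0, 0], [1, -0.0009, -0.003, 0, 0], [1, -0.0012, -0.004, 0, 0]]]}}

```text
t: 5.82
tcp_pos: [0.5963, 0.1666, 0.1211]
tool_rot: [0.107, 0.699, -0.107, 0.699]
force: [1.3, 2.0, -2.0]
finger_gap: 0.003
```

{"method": "send_rows", "body": {"steps": [[[1, -0.0003, -0.001, 0, 0]]]}}

```text
t: 5.95
tcp_pos: [0.596, 0.1655, 0.1212]
tool_rot: [0.107, 0.699, -0.107, 0.699]
force: [2.3, 3.1, -1.6]
finger_gap: -0.003
```

{"method": "send_rows", "body": {"steps": [[[1, -0.0003, -0.001, 0, 0]]]}}

```text
t: 6.08
tcp_pos: [0.5956, 0.1645, 0.1212]
tool_rot: [0.107, 0.699, -0.107, 0.699]
force: [1.5, 3.5, -2.1]
finger_gap: 0.0
```

{"method": "send_rows", "body": {"steps": [[[1, -0.0003, -0.001, 0, 0]]]}}

```text
t: 6.2
tcp_pos: [0.5956, 0.1643, 0.1212]
tool_rot: [0.108, 0.699, -0.106, 0.699]
force: [1.9, 6.8, -3.2]
finger_gap: 0.003
```

{"method": "send_rows", "body": {"steps": [[[1, -0.0003, -0.001, 0, 0]]]}}

```text
t: 6.32
tcp_pos: [0.5956, 0.1642, 0.1212]
tool_rot: [0.108, 0.699, -0.106, 0.699]
force: [2.7, 9.4, -4.2]
finger_gap: -0.003
```

Contact felt: about 9.8 N, less 3 N drag, gives about 7 N on the clay. Backing off along the rod.

{"method": "send_rows", "body": {"steps": [[[1, 0.003, 0.0095, 0, 0], [1, 0.009, 0.0285, 0, 0], [1, 0.012, 0.038, 0, 0], [1, 0.012, 0.038, 0.05, 0], [1, 0.012, 0.038, 0.11, 0], [1, 0.012, 0.038, 0.17, 0], [1, 0.012, 0.038, 0.23, 0], [1, 0.012, 0.038, 0.23, 0]]]}}

```text
t: 7.32
tcp_pos: [0.6098, 0.2015, 0.3584]
tool_rot: [0.108, 0.694, -0.105, 0.704]
force: [0.3, 0.0, -1.0]
finger_gap: 0.002
```

```bash
python3 - <<'E'
from h import *
from scipy.spatial.transform import Rotation as R
import cv2
np.set_printoptions(precision=4,suppress=True)
s=manip.sense();print(s['tcp_pos'],s['force'],s['q'])
np.savez('w5.npz',p=s['tcp_pos'],q=s['tool_rot'])
im=manip.snapshot('wrist'); cv2.imwrite('pics/w5.png',im[:,:,::-1])
im=manip.snapshot('top'); cv2.imwrite('pics/t5f.png',im[:,:,::-1]);cv2.imwrite('pics/t5.png',cv2.resize(im[180:280,280:420,::-1],None,fx=5,fy=5,interpolation=cv2.INTER_CUBIC))
E
```

```text
[0.6098 0.2015 0.3584] [ 0.3209  0.0329 -1.0476] [ 0.1457  0.4386  1.229  -0.0006  1.4603  0.448 ]
```

View pics/t5.png

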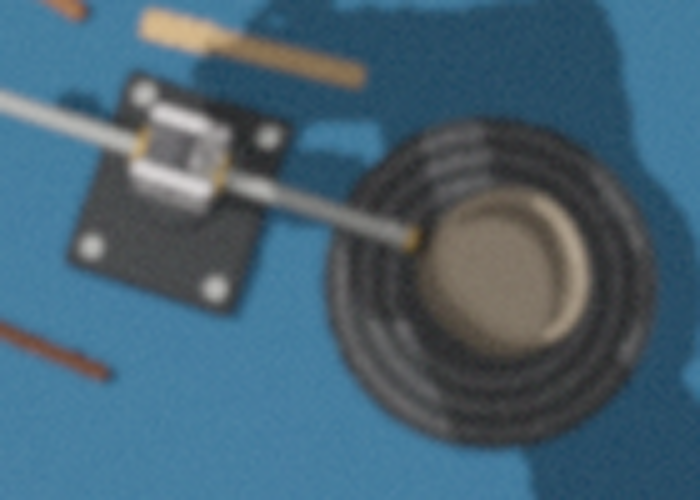

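View pics/w5.png

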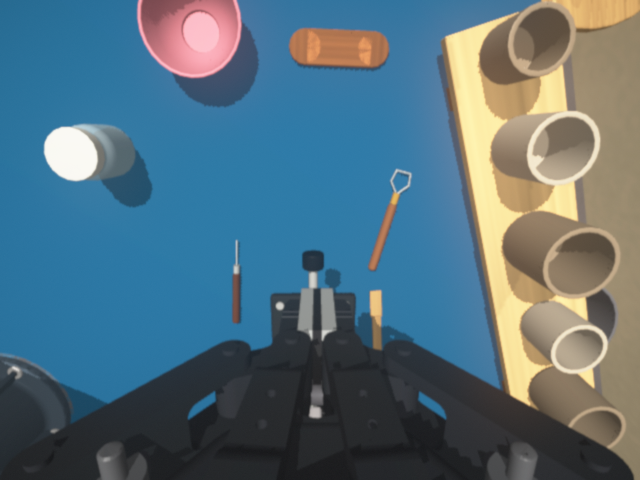

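{"method": "send_rows", "body": {"steps": [[[1, -0.012, -0.04, 0.02, 0], [1, -0.027, -0.09, 0.03, 0], [1, -0.043, -0.14, 0.03, 0], [1, -0.059, -0.19, 0.03, 0], [1, -0.073, -0.235, 0.03, 0], [1, -0.0815, -0.264, 0.03, 0], [1, -0.0815, -0.264, 0.03, 0]]]}}

```text
t: 8.3
tcp_pos: [0.5241, -0.0648, 0.3791]
tool_rot: [0.108, 0.701, -0.108, 0.697]
force: [-0.4, 0.3, 0.0]
finger_gap: 0.003
```

```bash
python3 - <<'E'
from h import *
import cv2
np.set_printoptions(precision=4,suppress=True)
s=manip.sense();print(s['tcp_pos'],s['force'],s['q'])
np.savez('w6.npz',p=s['tcp_pos'],q=s['tool_rot'])
im=manip.snapshot('wrist'); cv2.imwrite('pics/w6.png',im[:,:,::-1])
E
```

```text
[ 0.5241 -0.0648  0.3791] [-0.3944  0.2978  0.014 ] [-0.3346  0.2509  1.4608 -0.0004  1.4349 -0.028 ]
```

View pics/w6.png

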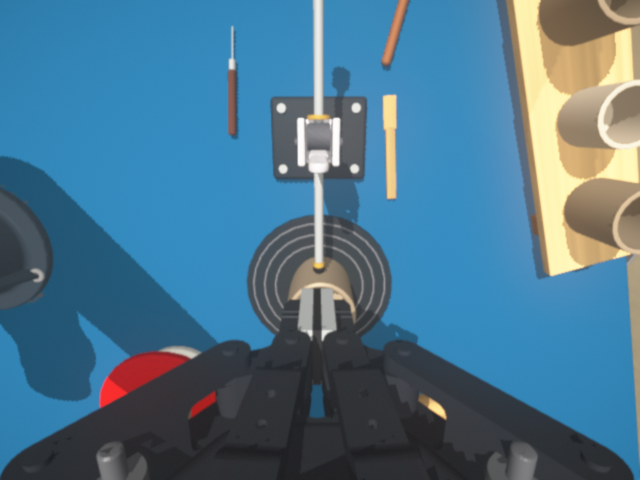

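The base corners are at (271,97), (366,97), (367,180) and (275,180). The lever end is at (318,168) and the rod tip at (319,266), against the cup.

```bash
python3 - <<'E'
from h import *
from scipy.spatial.transform import Rotation as R
import cv2
np.set_printoptions(precision=4,suppress=True)
w=np.load('w6.npz'); T=np.eye(4);T[:3,:3]=R.from_quat(w['q']).as_matrix();T[:3,3]=w['p']
print(T[:3,:3])
T=T@np.array(manip.camera_params('wrist')['tool_from_camera'])
u=np.array([.2981,.9545]);x=np.array([.9545,-.2981])
def wz(a,b,z):
    o,d=ray('wrist',a,b,T); return o+d*(z-o[2])/d[2]
c=np.array([wz(*q,.016) for q in [(271,97),(366,97),(367,180),(275,180)]]); m=c.mean(0); print("base c",m, c)
print('width',np.linalg.norm(c[0]-c[1]),np.linalg.norm(c[1]-c[2]))
bs=wz(318.5,138.5,.016); print(bs)
def rel(p): d=(p-m)[:2]; return d@u,d@x
for nm,q in [("rod far",(318.5,20,.135)),("rod near",(318.5,220,.135)),("collar",(318,116,.135)),("tip",(319,266,.135)),("lever end",(318,165,.245)),("lever bottom",(318,172,.245)),("tcp",None)]:
    p=wz(*q) if q else w['p']; print(nm,p,rel(p))
im=cv2.imread('pics/w6.png')[80:290,240:400]; cv2.imwrite('pics/w6c.png',cv2.resize(im,None,fx=2.8,fy=2.8,interpolation=cv2.INTER_CUBIC))
E
```

```text
[[-0.0049  0.3018  0.9534]
 [ 0.0013  0.9534 -0.3018]
 [-1.     -0.0002 -0.005 ]]
base c [ 0.5459 -0.0059  0.016 ] [[ 0.5005  0.0662  0.016 ]
 [ 0.621   0.0279  0.016 ]
 [ 0.5934 -0.0785  0.016 ]
 [ 0.4687 -0.039   0.016 ]]
width 0.1264334580696185 0.10995056268300754
[ 0.5448 -0.0036  0.016 ]
rod far [0.5783 0.103  0.135 ] (np.float64(0.11357488854093825), np.float64(-0.001544655768509845))
rod near [ 0.5188 -0.0854  0.135 ] (np.float64(-0.08403217825073539), np.float64(-0.002104182113504313))
collar [0.5516 0.0201 0.135 ] (np.float64(0.02646300678709394), np.float64(-0.002307856763394277))
tip [ 0.5027 -0.1384  0.135 ] (np.float64(-0.13942215865371838), np.float64(-0.0016756081653021768))
lever end [ 0.5396 -0.0179  0.245 ] (np.float64(-0.013370289474842588), np.float64(-0.0024010842950188405))
lever bottom [ 0.538 -0.023  0.245] (np.float64(-0.018688718206006014), np.float64(-0.00241835173291255))
tcp [ 0.5241 -0.0648  0.3791] (np.float64(-0.0627457425119298), np.float64(-0.0032435168087897835))
```

View pics/w6c.png

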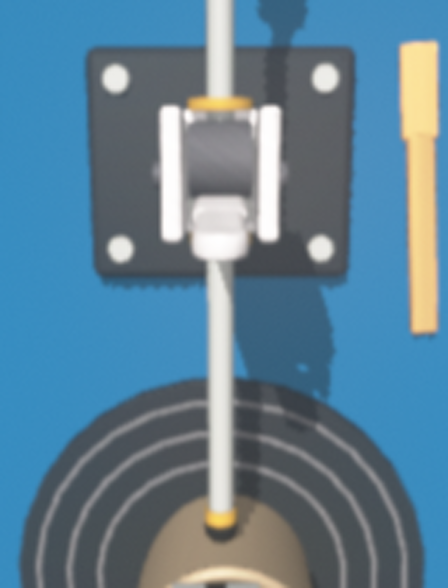

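{"method": "send_rows", "body": {"steps": [[[1, 0, 0, -0.05, 0], [1, 0, 0, -0.1, 0], [1, 0, 0, -0.135, 0], [1, 0, 0, -0.146, 0], [1, 0.0025, 0.0075, -0.146, 0], [1, 0.0045, 0.015, -0.146, 0], [1, 0.0045, 0.015, -0.146, 0]]]}}

```text
t: 9.22
tcp_pos: [0.531, -0.0478, 0.2368]
tool_rot: [0.106, 0.698, -0.106, 0.7]
force: [-0.2, -0.6, -0.2]
finger_gap: -0.001
```

```bash
python3 - <<'E'
from h import *
import cv2
np.set_printoptions(precision=4,suppress=True)
s=manip.sense();print(s['tcp_pos'],s['force'],s['q'])
im=manip.snapshot('wrist'); cv2.imwrite('pics/w7.png',im[:,:,::-1])
im=manip.snapshot('side'); cv2.imwrite('pics/s7.png',cv2.resize(im[150:330,210:390,::-1],None,fx=3,fy=3))
E
```

```text
[ 0.531  -0.0478  0.2368] [-0.1548 -0.5874 -0.2134] [-0.2995  0.3961  1.6584  0.0001  1.0839  0.002 ]
```

View pics/w7.png

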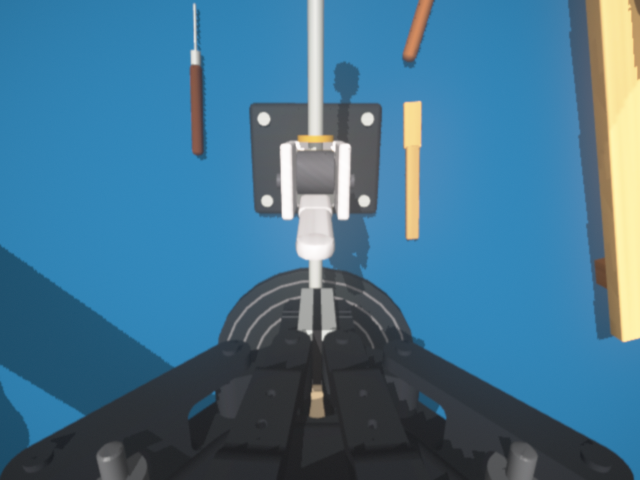

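View pics/s7.png

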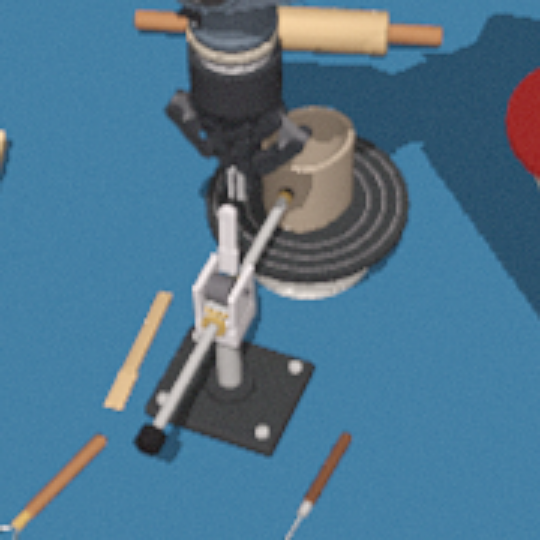

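{"method": "send_rows", "body": {"steps": [[[1, 0.003, 0.0095, 0, 0], [1, 0.0055, 0.017, 0, 0], [1, 0.0075, 0.024, 0, 0], [1, 0.0095, 0.0305, 0, 0], [1, 0.0115, 0.037, 0.001, 0], [1, 0.0135, 0.0435, 0, 0], [1, 0.0155, 0.0495, -0.001, 0], [1, 0.017, 0.0545, -0.0025, 0]]]}}

```text
t: 10.32
tcp_pos: [0.547, 0.006, 0.2332]
tool_rot: [0.106, 0.699, -0.107, 0.699]
force: [-1.5, -3.9, 5.7]
finger_gap: 0.001
```

{"method": "send_rows", "body": {"steps": [[[1, 0.002, 0.0055, -0.0025, 0], [1, 0.0035, 0.011, -0.005, 0], [1, 0.005, 0.016, -0.0085, 0], [1, 0.0065, 0.0205, -0.012, 0], [1, 0.008, 0.025, -0.016, 0], [1, 0.009, 0.029, -0.0205, 0]]]}}

```text
t: 11.08
tcp_pos: [0.557, 0.0355, 0.2142]
tool_rot: [0.107, 0.698, -0.107, 0.7]
force: [-1.2, 0.3, 3.8]
finger_gap: -0.003
```

```bash
python3 - <<'E'
from h import *
import cv2
im=manip.snapshot('wrist'); cv2.imwrite('pics/w8.png',im[:,:,::-1])
E
```

```text
(no output)
```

View pics/w8.png

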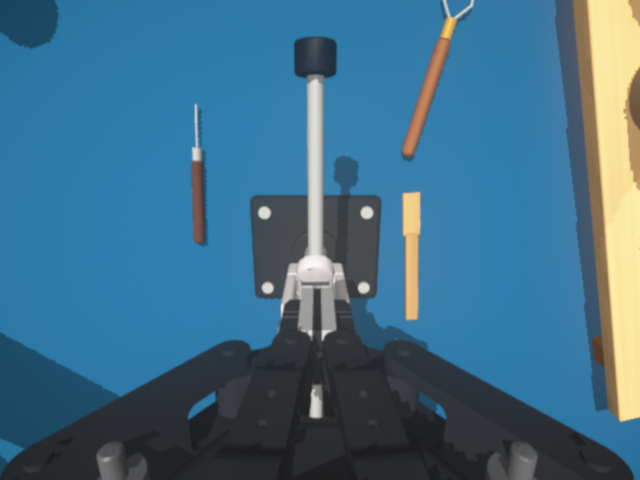

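{"method": "send_rows", "body": {"steps": [[[1, 0.0015, 0.005, -0.005, 0], [1, 0.0025, 0.0085, -0.011, 0], [1, 0.0035, 0.011, -0.016, 0], [1, 0.004, 0.0125, -0.021, 0], [1, 0.0045, 0.014, -0.025, 0], [1, 0.0045, 0.0145, -0.028, 0], [1, 0.0045, 0.0145, -0.03, 0]]]}}

```text
t: 12.0
tcp_pos: [0.5599, 0.0495, 0.1815]
tool_rot: [0.107, 0.7, -0.107, 0.698]
force: [-0.4, 0.6, 1.5]
finger_gap: -0.001
```

```bash
python3 - <<'E'
from h import *
import cv2
im=manip.snapshot('wrist'); cv2.imwrite('pics/w9.png',im[:,:,::-1]); print(manip.sense()['force'])
E
```

```text
[ 0.13045664  0.19461071 -0.75837703]
```

View pics/w9.png

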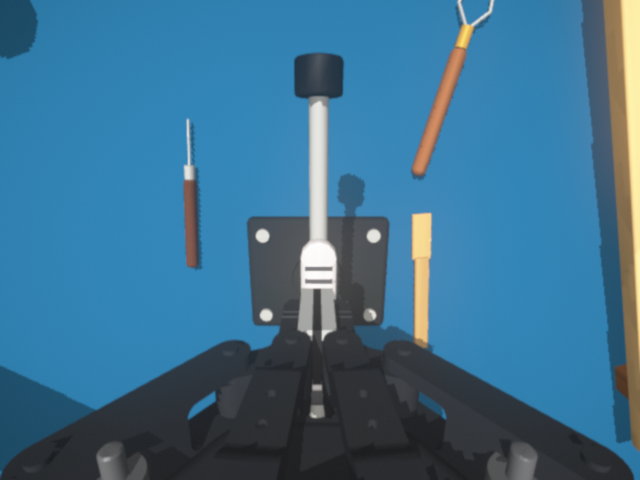

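The lever lies flat and force is near zero, so it has snapped over. Lifting straight off.

{"method": "send_rows", "body": {"steps": [[[1, 0, 0, 0.03, 0], [1, 0, 0, 0.085, 0], [1, 0, 0, 0.14, 0], [1, 0, 0, 0.2, 0], [1, -0.015, -0.05, 0.21, 0], [1, -0.03, -0.1, 0.21, 0], [1, -0.035, -0.115, 0.21, 0], [1, -0.035, -0.115, 0.21, 0]]]}}

```text
t: 13.05
tcp_pos: [0.525, -0.066, 0.3918]
tool_rot: [0.108, 0.699, -0.107, 0.698]
force: [0.7, -0.4, 0.2]
finger_gap: -0.002
```

```bash
python3 - <<'E'
from h import *
import cv2
s=manip.sense();print(s['tcp_pos'],s['force'])
im=manip.snapshot('wrist'); cv2.imwrite('pics/w10.png',im[:,:,::-1])
im=manip.snapshot('side'); cv2.imwrite('pics/s10.png',cv2.resize(im[150:350,200:380,::-1],None,fx=3,fy=3))
E
```

```text
[ 0.52500126 -0.06604414  0.39184437] [ 0.7410182  -0.42094253  0.184155  ]
```

View pics/w10.png

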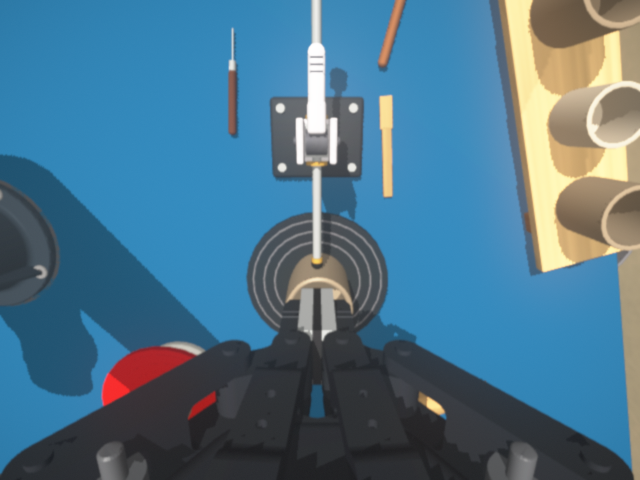

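View pics/s10.png

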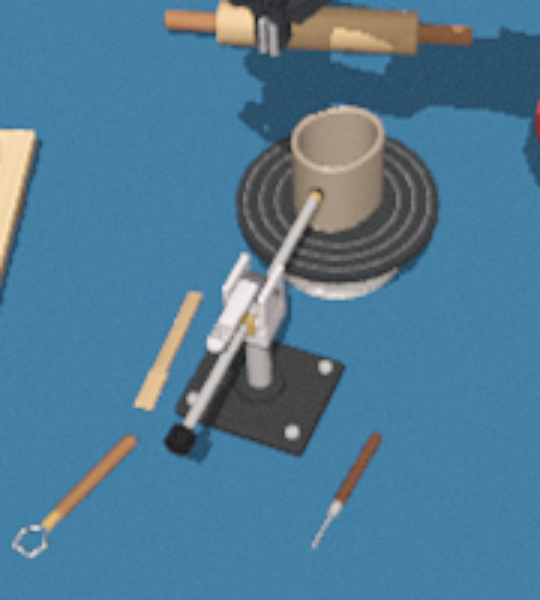

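```bash
python3 - <<'E'
import cv2,numpy as np
for n in ['w6','w10']:
    im=cv2.imread(f'pics/{n}.png'); h=cv2.cvtColor(im,cv2.COLOR_BGR2HSV)
    m=cv2.inRange(h,(15,150,120),(28,255,255)); m[:, :300]=0; m[:,340:]=0; m[:240]=0; m[280:]=0
    ys,xs=np.nonzero(m); print(n,'tip',xs.mean(),ys.mean(),ys.min(),ys.max(),len(ys))
    b=cv2.inRange(h,(0,0,200),(179,45,255)); 
    k,l,st,c=cv2.connectedComponentsWithStats(b)
    print([c[i].round(1).tolist() for i in range(1,k) if 30<st[i,4]<300 and 90<c[i][1]<190 and 260<c[i][0]<370])
a=cv2.imread('pics/w6.png')[225:305,279:359];b=cv2.imread('pics/w10.png')[221:301,277:357]
cv2.imwrite('pics/cmp.png',cv2.resize(np.hstack([a,b]),None,fx=5,fy=5,interpolation=cv2.INTER_CUBIC))
E
```

```text
w6 tip 318.0 265.55555555555554 264 267 27
[[355.7, 107.3], [280.7, 107.5], [282.6, 168.5], [354.0, 168.2]]
w10 tip 316.5 261.0 260 262 24
[[279.7, 107.5], [352.9, 107.5], [281.5, 167.0], [351.4, 166.9]]
```

View pics/cmp.png

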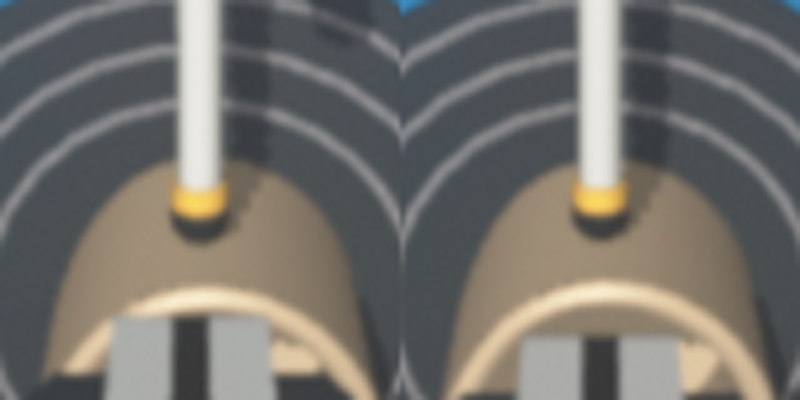

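```bash
python3 -c "
from station import manip
print(manip.sense()['force']);print(manip.sign_off())"
```

```text
[ 0.23934452  1.12187842 -0.73088924]
the job is handed in; nothing more can be done
None
```

The gauge is set: the rod's tip rests against the cup and the cam lever is closed. I handed the job in at about 13 s of the 61 s allowed.

- **Rod:** I pushed on the knob's end face with the closed fingers, taking 1 mm steps near the cup. The push force rose from a drag of about 3–4 N to about 9.8 N and the rod stopped moving. That is about 6–7 N on the clay, under the 12 N dent limit. I then backed off along the rod.
- **Lever:** I followed the lever's arc with the fingertip, with force readings of up to about 7 N, far below 30 N. Near the end the force fell to about zero, so the lever went past dead centre. I lifted clear.
- **Last checks:** The last pictures show the lever lying flat towards the knob and the tip against the cup's wall. The tip did not shift visibly while the lever closed, to about 1 mm. The wood knife, needle tool and loop tool beside the gauge are where they were, and the robot was touching nothing.
- **Not measured:** I did not measure the contact force after locking. That the tip still touches rests on the force felt beforehand and on the pictures. The two fixed cameras disagreed by 3–12 mm on positions, so I lined up the lever with the wrist camera.

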